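Tare the scale, bring the sugar crock round and hold the carousel

TASK

I want to weigh out some sugar: first press the scale's tare button fully down and let it spring back up. Then take the carousel by the wooden grip on top of its centre post and turn it, smoothly so that no jar tips, until the open sugar crock with the scoop stands squarely in front of the scale, on the line from the post to the middle of the steel pan. Finish while still holding: keep the grip clamped so the carousel stays still while I scoop; touch neither the jars nor the pan, and leave the eggs, whisk, ramekin and cutter where they are.

Things in the scene. Friction and masses are not known exactly. Their poses are not given: they have to be found in the camera images.
- foot: fixed dark steel foot of the carousel, a disc 210 mm across and 22 mm high, under the turntable. Origin: centre of its underside on the worktop, on the carousel's vertical axis. Its own -y axis points horizontally straight at the middle of the scale's platform (265 mm away), so the crock is in place when it lies about 94 mm along the foot's -y axis
- turntable: round wooden turntable 300 mm across, turns endlessly either way on a vertical axis, no stops; bearing friction about 0.05 N m, so it stays where left. Origin on the axis at its underside, 22 mm above the worktop; z up. Standing surface 14 mm, lip 24 mm, tallest jar about 140 mm above the origin. Five jars stand 94 mm from the axis, 72 degrees apart. A 22 mm post carries the grip
- grip (a point): middle of the T-grip on top of the centre post, on the axis, 206 mm above the worktop, above all the jars; fixed to the turntable and parallel to it. The grip is a rounded wooden bar, 64 mm long along the turntable's x axis, 18 mm thick along its y axis, 40 mm high (20 mm above and below this point)
- sugar_crock: the wanted jar: open white ceramic crock, 72 mm across and 74 mm high, brown sugar lumps inside and a wooden scoop handle sticking up out of it to 121 mm above its foot; the only open jar. Stands loose on the turntable, origin at the centre of its underside
- lidded_crock: closed white ceramic crock, 74 mm across, 96 mm high with the ball knob of its lid; loose on the turntable, origin at the centre of its underside
- square_tin: square metal tin 64 x 64 mm, 76 mm high, loose on the turntable, origin at the centre of its underside
- extract_bottle: amber glass bottle 63 mm across, narrow neck, 108 mm high, black cap; loose on the turntable, origin at the centre of its underside
- glass_jar: green glass jar 70 mm across, 88 mm high, flat wooden lid; loose on the turntable, origin at the centre of its underside
- scale: flat white kitchen scale, fixed on the worktop, 215 mm (its x) by 160 mm (its y), plastic body 18 mm high. Origin on the worktop under the middle of its square steel platform (146 mm, top 24 mm above the worktop), z up; the operating panel with display and tare button lies on its -x side, towards the robot
- tare (a joint): travel of the tare button, 0 m up to 0.005 m fully down; a spring lifts it again (about 1.5 N to start it, 5 N fully down)
- tare_top (a point): middle of the top of the tare button, a round grey push button 26 mm across, standing 7 mm proud of the panel, top 25 mm above the worktop, at (-105, -42) mm in the scale's frame; it is pressed straight down
- pan: steel weighing bowl, 124 mm across, 55 mm high, standing loose on the middle of the scale's platform (top 79 mm above the worktop); origin at the centre of its underside
- ramekin: small white ceramic ramekin, 84 mm across, 45 mm high, on the worktop beside the carousel, on the robot's left; leave alone
- cutter: steel ring pastry cutter, 64 mm across, 30 mm high, on the robot's side of the carousel; leave alone
- egg_carton: carton with five brown eggs, 155 x 105 mm, about 72 mm high, at the right; leave alone
- whisk: steel balloon whisk, 280 mm long, lying at the near right; leave alone
Not all that is in view belongs to the job. Leave any turquoise or yellow look-alike of the glass_jar alone. Leave any blue look-alike of the sugar_crock alone.

How it is judged (in metres and radians):
On the way, in this order (a step that is already met when the one before it is completed fails the run):
1. the tare button is pressed fully down (value of joint tare above 0.0042 m), for 0.05 s.
2. the tare button has sprung back up (value of joint tare below 0.001 m), for 0.1 s.
3. the sugar crock is in front of the scale and the turntable is held still by the gripper (y of sugar_crock in the frame of foot below -0.06 m and x of sugar_crock in the frame of foot between -0.022 and 0.022 m and angular speed of turntable below 0.05 rad/s and contact force between the fingers and turntable above 3 N and distance between the grasp point and grip below 0.05 m), for 0.3 s.
At the end, for the whole second after the job is handed in: the sugar crock is within 22 mm of the line from the centre post to the middle of the scale, on the scale's side; the turntable is still (under 0.05 rad/s), clamped at its grip with over 3 N; all jars stand upright on it, the tare button is up, the pan is within 15 mm of its start (all of step 3 and value of joint tare below 0.001 m and angle between each of sugar_crock, lidded_crock, square_tin, extract_bottle, glass_jar's own z axis and vertical below 0.12 rad and horizontal distance between each of sugar_crock, lidded_crock, square_tin, extract_bottle, glass_jar and turntable below 0.118 m and z of each of sugar_crock, lidded_crock, square_tin, extract_bottle, glass_jar in the frame of turntable below 0.02 m and distance of pan from where it was at the start of the episode below 0.015 m); the arm keeps its last pose, push and grip.
It fails at once if a jar is touched by the robot (contact force between any of the fingers, the arm and sugar_crock above 1 N or contact force between any of the fingers, the arm and lidded_crock above 1 N or contact force between any of the fingers, the arm and square_tin above 1 N or contact force between any of the fingers, the arm and extract_bottle above 1 N or contact force between any of the fingers, the arm and glass_jar above 1 N).
It fails at once if a jar is tipped or leaves its place on the turntable (angle between any of sugar_crock, lidded_crock, square_tin, extract_bottle, glass_jar's own z axis and vertical above 0.3 rad or horizontal distance between any of sugar_crock, lidded_crock, square_tin, extract_bottle, glass_jar and turntable above 0.125 m).
It fails at once if the weighing pan is touched or shifted (distance of pan from where it was at the start of the episode above 0.015 m or contact force between any of the fingers, the arm and pan above 1 N).
It fails at once if something else on the worktop is moved (distance of any of ramekin, cutter, egg_carton, whisk from where it was at the start of the episode above 0.03 m).
It also fails if it takes over 64 s, if anything falls off the work surface, if the arm or the gripper's body presses on something with over 40 N, if the wrist force passes 120 N, or if a joint passes its speed limit or range.

ROBOT

A 6-joint arm with a two-finger parallel gripper is mounted at the origin on the work surface. World frame = base frame: x ahead of the robot, y to its left, z up, the work surface at z = 0. Lengths are in mm, angles in degrees, forces in N, time in s.
With the tool pointing down it reaches from about 375 to 750 mm from the base axis. Payload 9 kg.
Tool frame: the origin (TCP) lies midway between the tips of the shut fingers; the grasp point (between the pads) lies 19 mm behind it; z points along the fingers, x is the direction in which the jaws open and shut, and the axes are right-handed (so a half turn about z gives the same grasp; the last joint's range is limited). The gripper opens to 85 mm and grips with 20 to 120 N. Pads are 22 mm wide; open, the fingers measure 114 mm over their backs; the gripper's body (76 mm by 85 mm) begins 54 mm behind the grasp point. The pads swing forward as they close: fully open they stand 13 mm farther back than shut.
Start: joints at [-12.473, 5.964, 5.575, 89.605, 0, 77.527], TCP at [600.031, 0.003, 231.331] pointing down, gripper open.
Joint ranges: [-171.21, 171.21], [-48.23, 106.86], [-62.78, 66.21], [-105.2, 120.99], [-86.42, 89.51], [-180, 180]. Speed limits (degrees/s): [127.2, 127.2, 147.25, 180, 180, 180].

INTERFACE

Orientations are given as a 3x3 rotation matrix whose columns are the frame's x, y, z axes.
In Python, from plant import arm gives the robot as it stands. The module is installed in compiled form; this text tells all that it offers.
- The arm moves only by the shell command python3 -m jog 'ROWS' [OPENING] [FORCE]. ROWS is JSON, a list of rows, each a list of 6 numbers: the shift along the tool's x, y, z scaled (see below), then the turn, a rotation vector about the tool's x, y, z scaled (see below). A call has 1 to 10 rows; each row shifts and turns the commanded pose from where the row before left it, along the tool's axes as they then stand; what a row does not reach is not made up. The controller multiplies each number of a shift by 25 mm and each number of a turn by 0.1 rad. A row lasts 1/8 s, in which the tool goes at most 62.5 mm and 10.7 degrees, less where a joint would pass 70% of its speed; a pose out of reach is approached as far as the arm can. A call with a number of a shift or a turn outside -1 to 1 is refused whole. A call with a gripper value outside its range is refused whole. OPENING is the opening, from 0 (shut) to 1 (fully open), set as the call begins (- or left out, the last holds). The fingers move at their own pace and stop on an object; FORCE is the grip in N (left out, the last holds). Time passes only in rows, so rows that do not move let the fingers close. It gives the time, the measured TCP pose, the force and the opening at its end, in the units of the state.
- arm.observe(): the state, without advancing time (a new reading comes with each control period).
- arm.grab_frame(name): name is "scene" or "side" or "wrist"; returns a dict with "color" (480x640x3 uint8, red, green, blue), "vertical_fov" (degrees; the focal length in pixels is half the picture's height over the tangent of half this angle, whatever the lens; pixels are square), "cx", "cy" (the principal point, pixels), "rvec" (rotation vector, rad) and "tvec" (3), from world to camera coordinates, as OpenCV has them. Camera axes: x right, y down, z forward; pixel columns grow to the right and rows downward; lengths in mm; the calibration is good to about 2 mm. A picture is of the moment at which its call begins. There is no depth.
- arm.close_job(): hands the job in, once; it reports no verdict.
The state is a dict: "clock": time; "joint_pos": joint angles; "qvel": joint speeds; "tau": joint torques, N m; "position": TCP position; "tcp_rot": TCP orientation; "wrist_force": force on the tool from outside, world axes, zero at the start; "moment": the same for the moment, N m; "gripper_width": opening from 0.0 (shut) to 1.0 (fully open).
Only numpy, scipy, OpenCV 4.12 (cv2) and the standard library are available. Lean on these libraries where they do the work, as an engineer would, in place of code of your own. Each camera call takes 0.05 s, during which the arm holds its last target.

## Working session

There is one attempt and no reset: what is moved stays moved. The work goes in short steps, Python scripts to look and compute and a shell command to move; the robot and the scene stay as the last step left them, time stands still between calls to the robot, and variables do not carry over. Pictures are saved under pics/ and viewed, and the job is handed in when it is done.

```bash
mkdir -p pics
cat > h.py <<'E'
import numpy as np,cv2,pickle
from plant import arm
def grab(n,f):
    d=arm.grab_frame(n); cv2.imwrite(f'pics/{f}.png',cv2.cvtColor(d['color'],cv2.COLOR_RGB2BGR)); pickle.dump(d,open(f'pics/{f}.pkl','wb')); return d
def load(f): return pickle.load(open(f'pics/{f}.pkl','rb'))
def K(d):
    f=240/np.tan(np.radians(d['vertical_fov'])/2); return np.array([[f,0,d['cx']],[0,f,d['cy']],[0,0,1]])
def ray(d,u,v):
    R=cv2.Rodrigues(np.array(d['rvec'],float))[0];t=np.array(d['tvec'],float).ravel()
    return -R.T@t, R.T@np.linalg.inv(K(d))@np.array([u,v,1.])
def onz(d,u,v,z):
    c,r=ray(d,u,v); return c+r*(z-c[2])/r[2]
def proj(d,p):
    return cv2.projectPoints(np.array([p],float),np.array(d['rvec'],float),np.array(d['tvec'],float),K(d),None)[0].ravel()
E
python3 - <<'E'
from h import *
for n in("scene","side","wrist"):
    d=grab(n,n+"0"); print(n,d['vertical_fov'],d['cx'],d['cy'],ray(d,320,240))
print(arm.observe())
E
```

```text
scene 52.69565312725001 324.95124402832255 241.71452837551703 (array([1161.38180718, -150.94809699,  897.74800448]), array([-0.65693583,  0.05775378, -0.75180897]))
side 43.85984288188966 323.01842766302184 238.0619338775352 (array([ -84.90560318, -879.3802701 ,  861.96615425]), array([ 0.48714185,  0.65505926, -0.57760401]))
wrist 70.89003388751651 318.5127828100416 244.01897815352092 (array([597.89315333,  79.81888315, 372.85944105]), array([ 0.0025805 , -0.3055317 , -0.95226324]))
{'clock': 0.15, 'joint_pos': array([-1.24724056e+01,  5.99029784e+00,  5.53995207e+00,  8.96048068e+01,
        1.28808066e-03,  7.75285596e+01]), 'qvel': array([-0.05316042, -0.08452938,  0.21542611,  0.02755752,  0.11225189,
       -0.03326761]), 'tau': array([ 3.56894714e-03, -5.57353413e+01,  5.04006886e+01,  1.24952567e-02,
       -2.60494489e-04,  1.42527287e-05]), 'position': array([5.99765400e+02, 7.76835370e-02, 2.30731201e+02]), 'tcp_rot': array([[ 9.99999563e-01, -1.69637220e-05, -9.35022035e-04],
       [-1.67488219e-05, -9.99999973e-01,  2.29841619e-04],
       [-9.35025909e-04, -2.29825858e-04, -9.99999536e-01]]), 'wrist_force': array([0.36527017, 0.54214274, 0.54669273]), 'moment': array([-0.00507123,  0.04485879, -0.05850954]), 'gripper_width': 1.0033631778622627}
```

View pics/scene0.png

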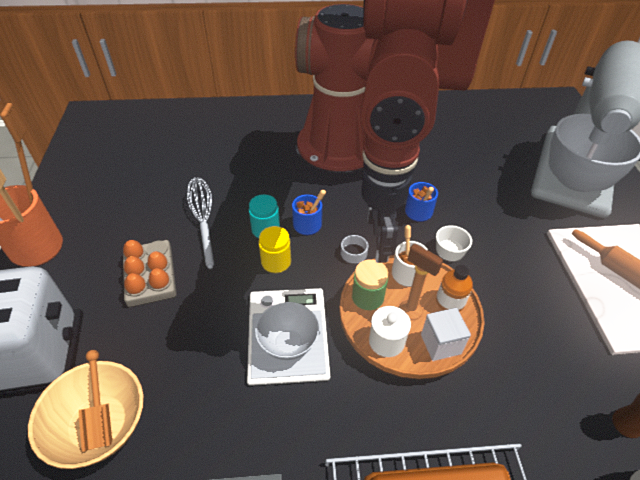

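View pics/side0.png

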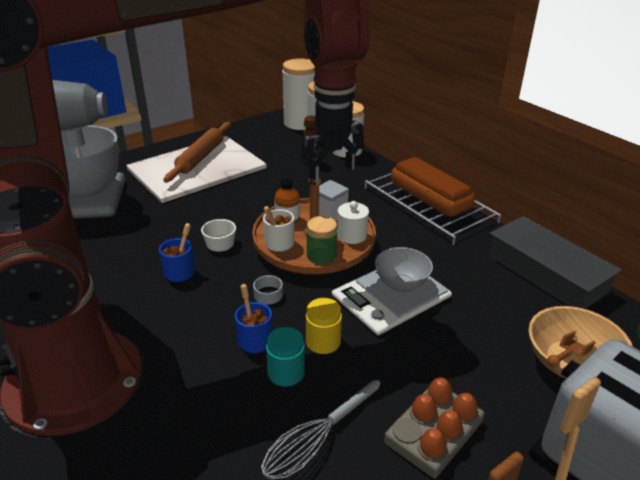

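View pics/wrist0.png

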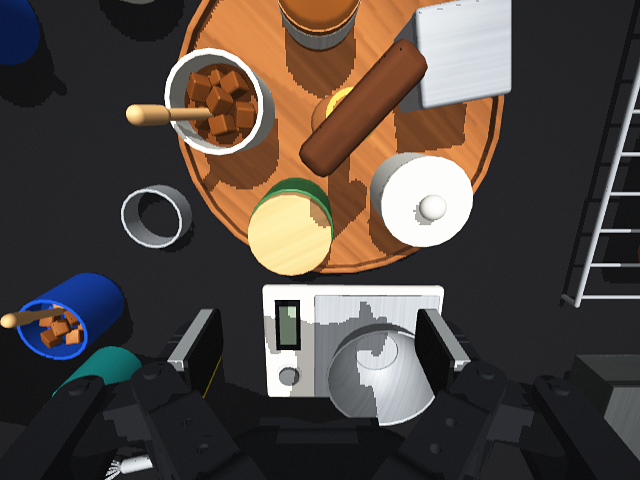

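The scene view shows the white crock at about (410,262), with brown lumps and a handle, standing on the turntable. It appears at (220,100) in the wrist view. The two blue open crocks at scene (308,215) and (421,202) are decoys, and the other white one, at (390,330), has a lid. The tare button is at wrist (289,376) and the T-grip at wrist (363,108). Next I'll check close crops and measure.

Run:
```python
from h import *
d=load('wrist0'); im=d['color']
a=cv2.resize(im[20:170,140:440],None,fx=2,fy=2,interpolation=cv2.INTER_CUBIC)
b=cv2.resize(im[280:405,250:450],None,fx=3,fy=2.4)
cv2.imwrite('pics/crop1.png',cv2.cvtColor(np.vstack([a,b]),cv2.COLOR_RGB2BGR))
hsv=cv2.cvtColor(im,cv2.COLOR_RGB2HSV)
# bar
m=((hsv[...,0]<12)&(hsv[...,1]>110)&(hsv[...,2]<115)&(hsv[...,2]>35)).astype(np.uint8)
m[:, :295]=0;m[:,435:]=0;m[185:]=0
m=cv2.morphologyEx(m,cv2.MORPH_OPEN,np.ones((5,5)))
n,l,s,c=cv2.connectedComponentsWithStats(m)
for i in range(1,n):
    if s[i,4]>300: print(s[i],c[i]); 
k=1+np.argmax(s[1:,4]); cs=cv2.findContours((l==k).astype(np.uint8),0,2)[0]; print(cv2.minAreaRect(cs[0]))
for (u,v) in [(289,376),(263,286),(443,287),(264,396),]: print(u,v,onz(d,u,v,25 if u==289 else 18).round(1))
# crock rim
w=((hsv[...,1]<40)&(hsv[...,2]>150)).astype(np.uint8); w[:40]=0;w[170:]=0;w[:,:150]=0;w[:,285:]=0
cs=max(cv2.findContours(w,0,2)[0],key=cv2.contourArea); e=cv2.fitEllipse(cv2.convexHull(cs)); print('rim',e,onz(d,*e[0],110))
```

```text
[ 302   64  125  111 2060] [357.97281553 131.68495146]
((371.6532287597656, 122.48248291015625), (31.55908203125, 157.425048828125), 52.52382278442383)
289 376 [ 560.1 -210.5   25. ]
263 286 [532.9 -89.9  18. ]
443 287 [741.3 -91.3  18. ]
264 396 [ 525.7 -248.1   18. ]
rim ((213.56854248046875, 101.0868148803711), (96.20256042480469, 109.01692962646484), 153.36026000976562) [521.90490223 100.60970192 110.        ]
```

View pics/crop1.png

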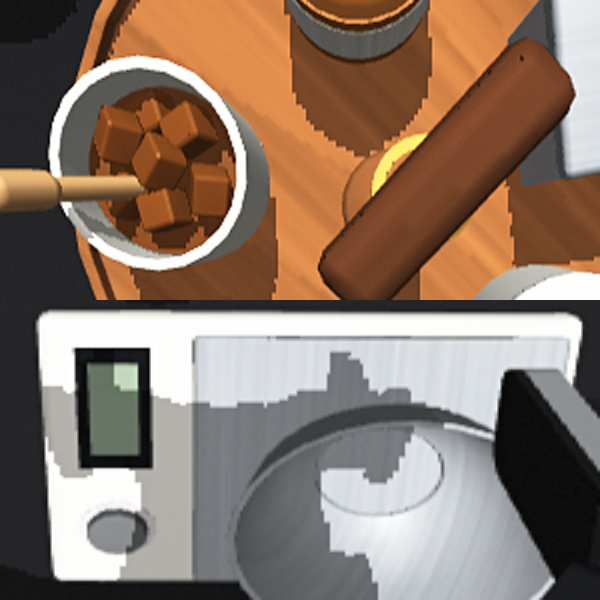

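The crop confirms the choice: an open white crock with lumps and scoop. The tare button is at about wrist (289,376). I'll refine the measurements in the other two views.

Run:
```python
from h import *
d=load('scene0'); e=load('side0')
a=cv2.resize(d['color'][280:390,240:340],(800,880))[:590]
cv2.imwrite('pics/c2.png',cv2.cvtColor(cv2.resize(d['color'][280:390,240:340],(545,600),interpolation=cv2.INTER_CUBIC),cv2.COLOR_RGB2BGR))
cv2.imwrite('pics/c3.png',cv2.cvtColor(cv2.resize(e['color'][240:335,325:460],(800,563),interpolation=cv2.INTER_CUBIC),cv2.COLOR_RGB2BGR))
cv2.imwrite('pics/c4.png',cv2.cvtColor(cv2.resize(d['color'][230:380,330:490],(640,600),interpolation=cv2.INTER_CUBIC),cv2.COLOR_RGB2BGR))
```

```text
(no output)
```

View pics/c2.png

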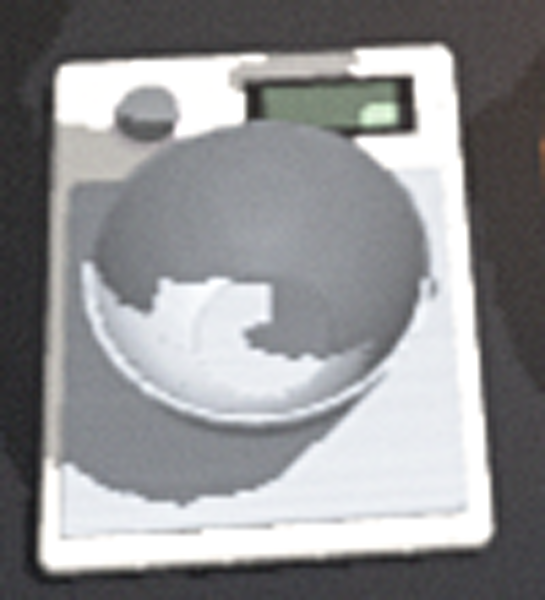

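View pics/c3.png

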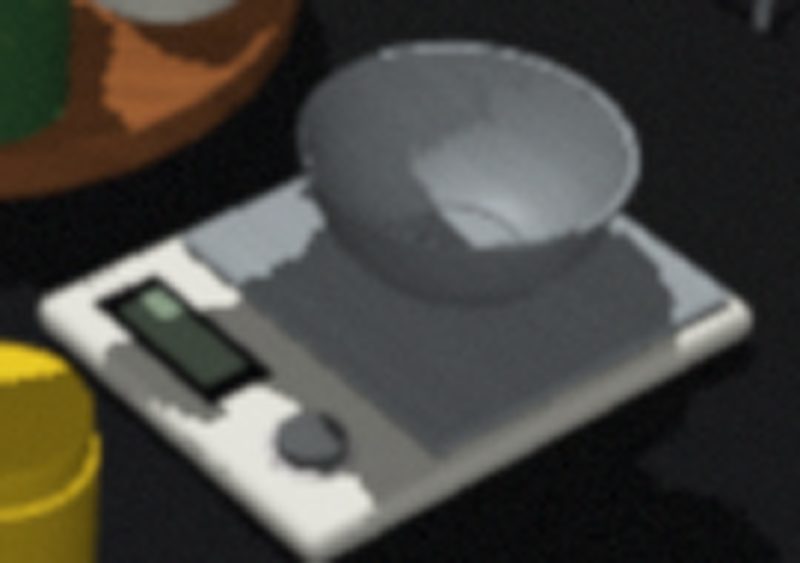

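View pics/c4.png

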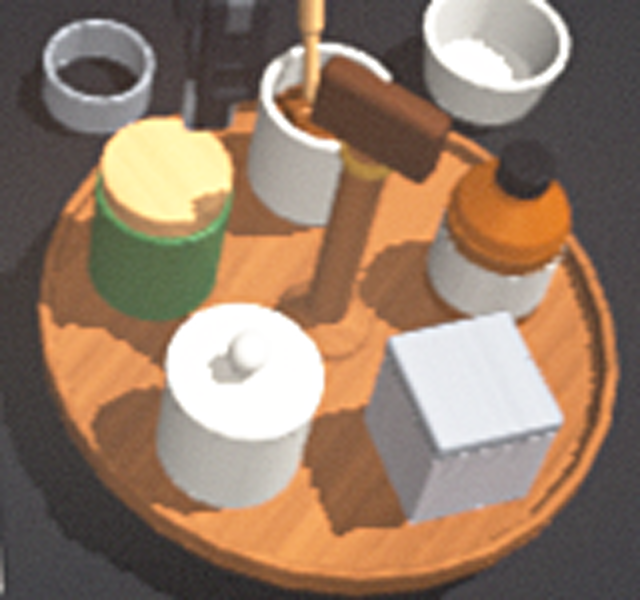

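Run:
```python
from h import *
d=load('scene0'); s=load('side0'); w=load('wrist0')
print('tare',onz(d,240+147/5.45,280+104/5.45,25).round(1),onz(s,325+311/5.926,240+436/5.926,25).round(1),onz(w,289,375,25).round(1))
c=[onz(d,240+x/5.45,280+y/5.45,24)[:2] for x,y in((70,185),(440,168),(60,537),(468,513))]
print('platform',np.round(c,1),np.mean(c,0)); 
c2=[onz(d,240+x/5.45,280+y/5.45,18)[:2] for x,y in((55,62),(450,45),(40,572),(493,545))];print('body',np.round(c2,1))
c3=[onz(s,325+x/5.926,240+y/5.926,z)[:2] for x,y,z in((180,242,24),(433,457,24),(40,300,18),(320,545,18),(748,310,18))];print('side',np.round(c3,1))
a=[onz(w,140+x/2,20+y/2,z)[:2] for x,y,z in((336,283,218),(555,57,218))];print('bar w',np.round(a,1),np.mean(a,0),np.degrees(np.arctan2(*(a[1]-a[0])[::-1])))
b=[onz(d,330+x/4,230+y/4,226)[:2] for x,y in((332,75),(447,130))];print('bar s top',np.round(b,1),np.mean(b,0))
# turntable ellipse in scene / wrist
for n,f in(('scene0',d),('wrist0',w)):
    hsv=cv2.cvtColor(f['color'],cv2.COLOR_RGB2HSV)
    m=((hsv[...,0]>5)&(hsv[...,0]<20)&(hsv[...,1]>100)&(hsv[...,2]>60)).astype(np.uint8)
    if n=='scene0': m[:230]=0;m[385:]=0;m[:,:335]=0;m[:,490:]=0
    else: m[:,:175]=0;m[:,515:]=0;m[280:]=0
    h=cv2.convexHull(max(cv2.findContours(m,0,1)[0],key=cv2.contourArea)).reshape(-1,2)
    P=np.array([onz(f,u,v,46)[:2] for u,v in h if v>8])
    from scipy.optimize import least_squares
    r=least_squares(lambda p:np.hypot(*(P-p[:2]).T)-150,[640,130],loss='soft_l1',f_scale=2);print(n,r.x,np.abs(r.fun).max())
```

```text
tare [ 560.6 -210.8   25. ] [ 561.9 -212.3   25. ] [ 560.1 -209.    25. ]
platform [[ 595.7 -240.7]
 [ 597.8  -97.2]
 [ 741.  -241.9]
 [ 742.3  -98.2]] [ 669.19794308 -169.49977182]
body [[ 532.8 -248.3]
 [ 535.2  -88.3]
 [ 750.7 -249.2]
 [ 752.2  -90. ]]
side [[ 592.9 -101.3]
 [ 590.1 -244.5]
 [ 534.4  -91.9]
 [ 534.  -250. ]
 [ 743.6 -248.9]]
bar w [[592.9  67. ]
 [637.8 111.7]] [615.37708433  89.34997382] 44.8219786371395
bar s top [[606.5  68.4]
 [641.6 113.3]] [624.07244404  90.83736423]
scene0 [622.99980894  88.57419618] 77.84348340182919
wrist0 [614.82411205  86.39655536] 10.91965271028937
```

```bash
python3 -m jog '[[-0.15,0.5,0,0,0,0],[-0.15,0.9,0,0,0,0],[-0.15,1,0.4,0,0,0],[-0.15,1,0.4,0,0,0],[-0.15,1,0.4,0,0,0],[-0.15,1,0.4,0,0,0],[-0.15,1,0.4,0,0,0],[-0.15,1,0.4,0,0,0],[-0.15,0.63,0.4,0,0,0],[-0.2,0.4,0.2,0,0,0]]' 0
python3 - <<'E'
from h import *
grab('wrist','w1');grab('side','s1');d=load('scene0');print(onz(d,275,237,88))
o=arm.observe();print(o['position'],o['wrist_force'])
E
```

```text
clock: 1.4
position: [560.6, -211.5, 155.5]
tcp_rot: [[1.0, -0.001, -0.001], [-0.001, -1.0, 0.001], [-0.001, -0.001, -1.0]]
wrist_force: [-0.1, -0.0, 0.4]
gripper_width: 0.003
[ 438.47235304 -188.202271     88.        ]
[ 560.49481771 -211.2983978   155.69107686] [-0.38347376  0.74688722  0.26541247]
```

View pics/w1.png

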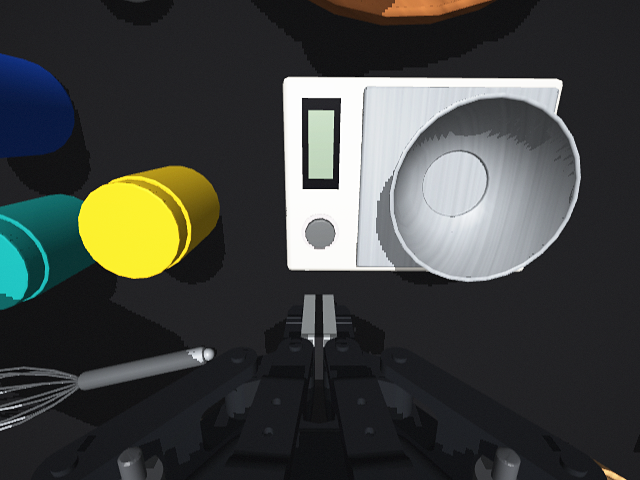

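View pics/s1.png

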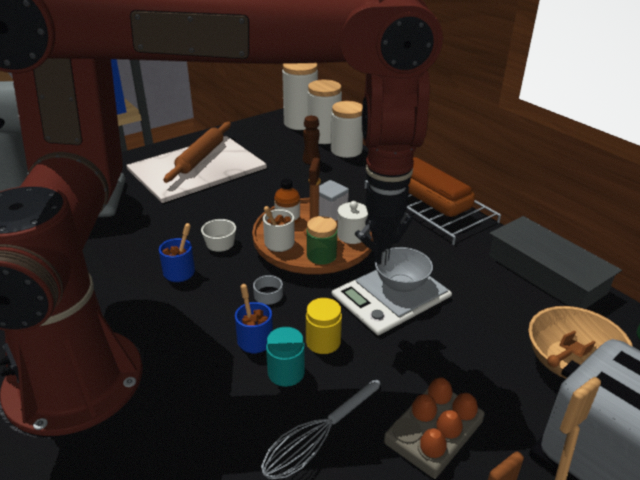

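```bash
python3 - <<'E'
from h import *
print(onz(load('w1'),320,233.5,25))
w=load('w1')
c=[onz(w,x,y,18)[:2] for x,y in((285,79),(561,80),(289,269))];print(np.round(c,1))
c=[onz(w,x,y,24)[:2] for x,y in((363,87),(357,266),(557,88))];print(np.round(c,1))
E
python3 -m jog '[[0,0,0,0,0,0.5],[0,0,0,0,0,1],[0,0,0.3,0,0,1],[0,0,0.5,0,0,1],[0,0,0.5,0,0,1],[0,0,0.5,0,0,1],[0,0,0.5,0,0,1],[0,0,0.5,0,0,1],[0,0,0.5,0,0,1],[0,0,0.5,0,0,1]]'
```

```text
[ 559.55208357 -213.46540995   25.        ]
[[ 533.3  -94.3]
 [ 740.9  -95.4]
 [ 531.8 -248.8]]
[[ 591.4 -100.6]
 [ 591.9 -243.5]
 [ 735.2 -101.5]]
clock: 2.75
position: [561.7, -210.1, 61.6]
tcp_rot: [[0.58, -0.815, 0.001], [-0.815, -0.58, -0.0], [0.001, -0.001, -1.0]]
wrist_force: [-0.4, -0.9, 0.4]
gripper_width: -0.001
```

```bash
python3 -m jog '[[0.02,0.07,0.3,0,0,0.5],[0,0,0.4,0,0,0.2],[0,0,0.3,0,0,0],[0,0,0.1,0,0,0]]'
python3 - <<'E'
from h import *
grab('wrist','w2');d=grab('side','s2')
a=cv2.resize(d['color'][200:350,320:480],(640,600),interpolation=cv2.INTER_CUBIC)
cv2.imwrite('pics/s2c.png',cv2.cvtColor(a,cv2.COLOR_RGB2BGR))
E
```

```text
clock: 3.25
position: [560.0, -211.8, 33.3]
tcp_rot: [[0.524, -0.852, -0.0], [-0.852, -0.524, 0.0], [-0.001, 0.0, -1.0]]
wrist_force: [-0.3, 0.4, -0.5]
gripper_width: -0.003
```

View pics/w2.png

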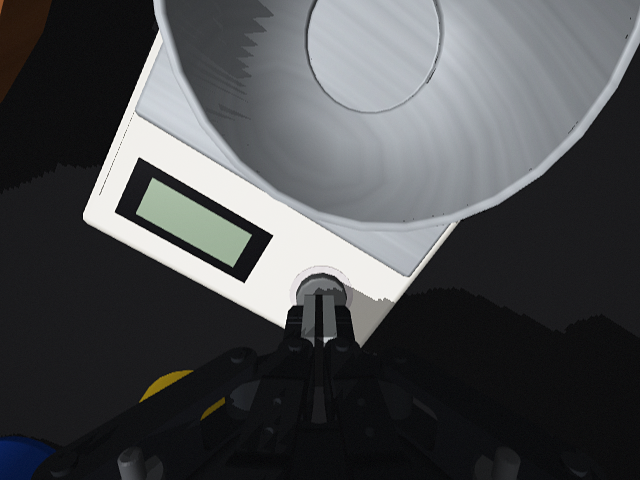

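View pics/s2c.png

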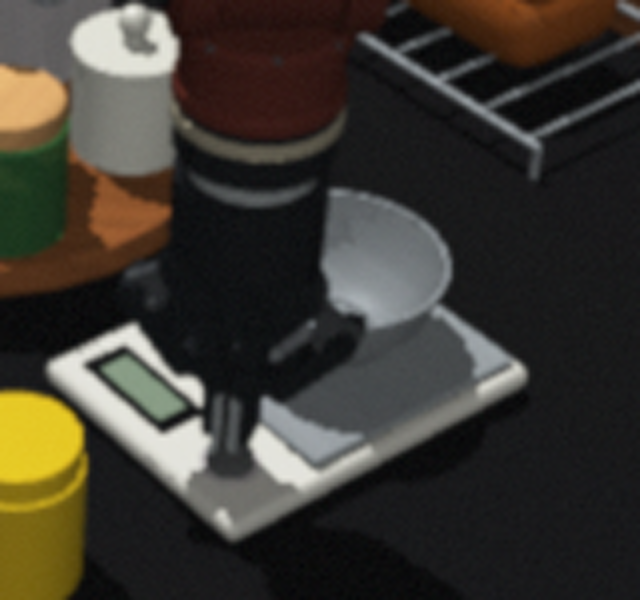

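The fingertips are centred on the button at w2 (321,290), and the pan rim is clear at row ≤228. Now the press.

```bash
python3 -m jog '[[0,0,0.3,0,0,0],[0,0,0.1,0,0,0],[0,0,0.1,0,0,0],[0,0,0.06,0,0,0],[0,0,0,0,0,0],[0,0,0,0,0,0]]'
```

```text
clock: 4.1
position: [560.2, -212.2, 20.1]
tcp_rot: [[0.523, -0.852, 0.0], [-0.852, -0.523, -0.0], [0.0, -0.0, -1.0]]
wrist_force: [-1.1, 0.8, 5.1]
gripper_width: 0.002
```

```bash
python3 -m jog '[[0,0,0.05,0,0,0],[0,0,0,0,0,0],[0,0,0,0,0,0]]'; python3 -m jog '[[0,0,-0.2,0,0,0],[0,0,-0.4,0,0,0],[0,0,-0.5,0,0,0],[0,0,0,0,0,0]]'
```

```text
clock: 4.47
position: [560.3, -212.3, 19.9]
tcp_rot: [[0.523, -0.852, 0.0], [-0.852, -0.523, -0.0], [0.001, -0.0, -1.0]]
wrist_force: [-5.5, 2.3, 13.7]
gripper_width: 0.0
clock: 4.97
position: [561.0, -212.7, 47.6]
tcp_rot: [[0.523, -0.852, 0.002], [-0.852, -0.523, -0.001], [0.002, -0.001, -1.0]]
wrist_force: [0.4, -0.4, -0.0]
gripper_width: -0.004
```

The button bottomed out, with the force rising to 13.7 N at z 19.9, and it has been released. Next I'll raise the arm clear and open the gripper.

```bash
python3 -m jog '[[0,0,-0.6,0,0,0],[0,0,-1,0,0,0],[0,0,-1,0,0,0],[0,0,-1,0,0,0],[0,0,-1,0,0,0],[0,0,-1,0,0,0],[0,0,-1,0,0,0],[0,0,-1,0,0,-0.4],[0,0,-1,0,0,-0.8],[0,0,-0.6,0,0,-0.8]]' 1
python3 - <<'E'
from h import *
o=arm.observe();R=o['tcp_rot'];p=o['position'];print(p,np.degrees(np.arctan2(R[1,0],R[0,0])),o['joint_pos'])
print(R.T@(np.array([617,40,290])-p)/25)
E
```

```text
clock: 6.22
position: [560.3, -212.3, 278.2]
tcp_rot: [[0.684, -0.729, 0.001], [-0.729, -0.684, -0.001], [0.002, -0.0, -1.0]]
wrist_force: [0.3, -0.4, -0.2]
gripper_width: 1.002
[ 560.26461391 -212.25123803  278.20036399] -46.83468692272528 [-3.32430413e+01  6.64664749e+00  1.12006257e+01  9.44557113e+01
  2.92463095e-03  1.03591627e+02]
[-5.80620071 -8.55814999 -0.4777218 ]
```

```bash
python3 -m jog '[[-0.4,-0.4,-0.2,0,0,0],[-0.8,-0.7,-0.2,0,0,0],[-0.8,-0.7,0,0,0,0],[-0.8,-0.7,0,0,0,0],[-0.8,-0.8,0,0,0,0],[-0.8,-0.8,0,0,0,0],[-0.8,-0.8,0,0,0,0],[-0.8,-0.8,0,0,0,0],[-0.8,-0.7,0,0,0,0],[-0.4,-0.3,0,0,0,0]]'
python3 -m jog '[[0,0,0,0,0,0],[0,0,0,0,0,0]]'
python3 - <<'E'
from h import *
grab('wrist','w3')
E
```

```text
clock: 7.48
position: [559.2, 35.6, 285.8]
tcp_rot: [[0.682, -0.731, -0.001], [-0.731, -0.682, 0.0], [-0.001, 0.0, -1.0]]
wrist_force: [-0.1, -0.8, -0.1]
gripper_width: 1.002
clock: 7.72
position: [559.8, 33.1, 285.9]
tcp_rot: [[0.682, -0.732, -0.0], [-0.732, -0.682, -0.0], [0.0, 0.0, -1.0]]
wrist_force: [0.5, -0.8, -0.3]
gripper_width: 1.002
```

View pics/w3.png

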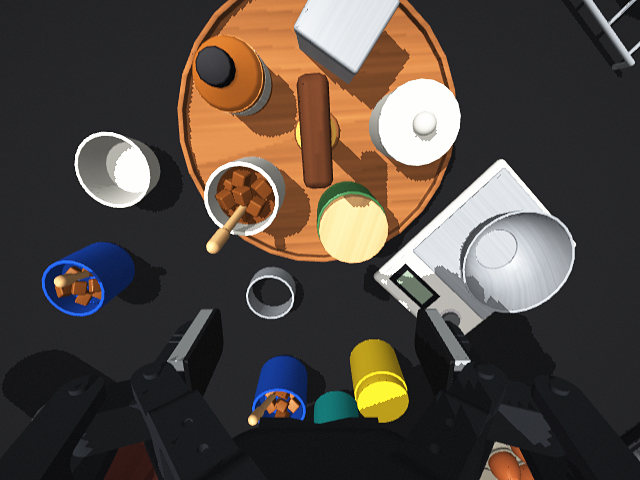

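Run:
```python
from h import *
from scipy.optimize import least_squares
w=load('w3');im=w['color'];hsv=cv2.cvtColor(im,cv2.COLOR_RGB2HSV)
m=((hsv[...,0]<12)&(hsv[...,1]>100)&(hsv[...,2]<135)&(hsv[...,2]>35)).astype(np.uint8)
m[:,:296]=0;m[:,334:]=0;m[192:]=0;m[:70]=0
m=cv2.morphologyEx(m,cv2.MORPH_OPEN,np.ones((9,9)))
c=max(cv2.findContours(m,0,1)[0],key=cv2.contourArea);r=cv2.minAreaRect(c);print(r)
(cx,cy),(a,b),t=r
bx=cv2.boxPoints(r);
for z in(216,226):
    P=np.array([onz(w,*q,z)[:2] for q in bx]);print(z,P.mean(0).round(1)); E=[P[1]-P[0],P[2]-P[1]];print([(np.hypot(*e).round(1),np.degrees(np.arctan2(e[1],e[0])).round(1)) for e in E])
# lip
m=((hsv[...,0]>4)&(hsv[...,0]<22)&(hsv[...,1]>90)&(hsv[...,2]>60)).astype(np.uint8);m[:,:175]=0;m[:,460:]=0;m[264:]=0
h=cv2.convexHull(max(cv2.findContours(m,0,1)[0],key=cv2.contourArea)).reshape(-1,2)
P=np.array([onz(w,u,v,46)[:2] for u,v in h if v>3 and (v<230 or u>250)])
f=least_squares(lambda p:np.hypot(*(P-p[:2]).T)-p[2],[617,89,150],loss='soft_l1',f_scale=1);print('lip',f.x,np.sort(np.abs(f.fun)).round(1))
m=((hsv[...,1]<40)&(hsv[...,2]>150)).astype(np.uint8);m[:150]=0;m[245:]=0;m[:,:195]=0;m[:,290:]=0
c=max(cv2.findContours(m,0,1)[0],key=cv2.contourArea);e=cv2.fitEllipse(cv2.convexHull(c));print('rim',e,onz(w,*e[0],110))
```

```text
((317.0, 151.5), (71.0, 28.0), 90.0)
216 [607.7  79.2]
[(np.float64(16.5), np.float64(-47.1)), (np.float64(41.7), np.float64(-136.4))]
226 [608.2  79.6]
[(np.float64(15.7), np.float64(-47.1)), (np.float64(39.8), np.float64(-136.4))]
lip [614.59456269  87.05127656 149.20300615] [0.  0.  0.  0.  0.  0.  0.  0.1 0.1 0.1 0.1 0.1 0.1 0.1 0.2 0.2 0.2 0.2
 0.2 0.2 0.2 0.3 0.3 0.3 0.3 0.4 0.4 0.4 0.5 0.5 0.5 0.5 0.6 0.6 0.6 0.6
 0.6 0.6 0.6 0.6 0.7 0.7 0.8 0.9 0.9 1.  6.1 7.4 7.4 9.1 9.2 9.3]
rim ((241.99082946777344, 195.9896240234375), (74.68829345703125, 79.55784606933594), 8.759900093078613) [525.14467471 100.46420882 110.        ]
```

Run:
```python
from h import *
w=load('w3')
for z in(218,226):
    A=onz(w,313,74,z)[:2];B=onz(w,319,187,z)[:2];print((A+B)/2,np.hypot(*(A-B)),np.degrees(np.arctan2(*(A-B)[::-1])))
o=arm.observe();R=o['tcp_rot'];p=o['position']
print(p,np.degrees(np.arctan2(R[1,0],R[0,0])),R.T@(np.array([614.7,88,p[2]])-p)/25)
im=cv2.resize(w['color'][60:200,260:380],(514,600),interpolation=cv2.INTER_CUBIC);cv2.imwrite('pics/w3c.png',im[...,::-1])
```

```text
[615.56768911  87.16617475] 63.51964702495337 45.97685897817614
[615.63941309  87.1591436 ] 61.10175588898504 45.97685897817606
[559.82315748  32.9582813  285.95997742] -47.04992726958433 [-1.15869227e-01 -3.10680993e+00 -4.72394250e-04]
```

View pics/w3c.png

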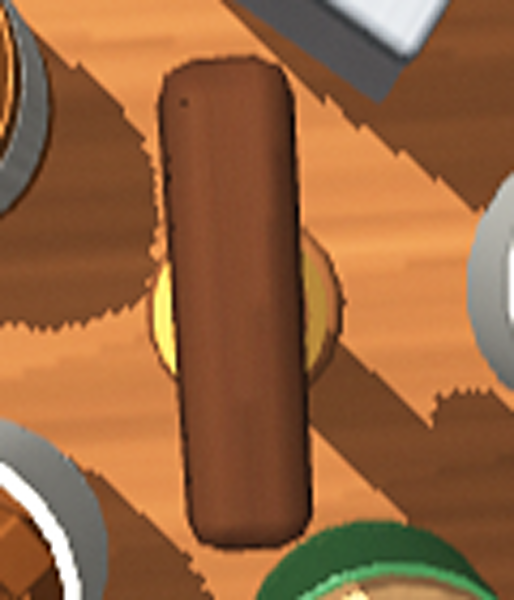

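```bash
python3 -m jog '[[-0.07,-0.4,0,0,0,0],[0,-0.7,0,0,0,0],[0,-0.9,0,0,0,0],[0,-0.7,0,0,0,0],[0,-0.4,0,0,0,0],[0,0,0,0,0,-0.5],[0,0,0,0,0,0]]'
python3 - <<'E'
from h import *
d=grab('scene','sc3');grab('side','s3');cv2.imwrite('pics/sc3c.png',cv2.resize(d['color'][180:380,320:500],(540,600))[...,::-1])
o=arm.observe();R=o['tcp_rot'];print(o['position'],np.degrees(np.arctan2(R[1,0],R[0,0])))
E
```

```text
clock: 8.65
position: [615.4, 87.8, 286.0]
tcp_rot: [[0.718, -0.697, -0.0], [-0.697, -0.718, -0.0], [-0.0, 0.0, -1.0]]
wrist_force: [-0.3, 0.5, -0.0]
gripper_width: 0.997
[615.2853887   87.70075145 286.10789251] -44.198243949055986
```

View pics/sc3c.png

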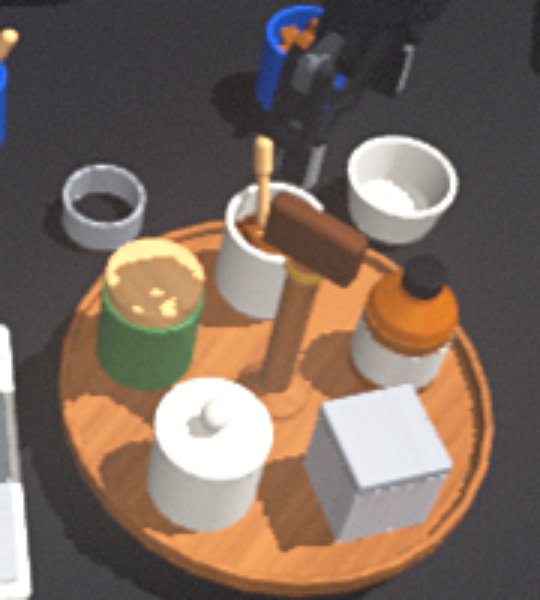

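View pics/s3.png

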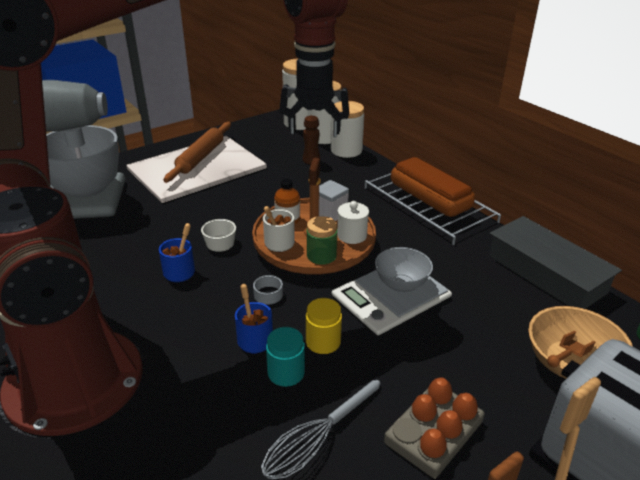

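The jaws are lined up over the bar (side view: fingers about (300,128) and (338,128), bar (315,180)). Descending.

```bash
python3 -m jog '[[0,0,0.3,0,0,0],[0,0,0.6,0,0,0],[0,0,0.7,0,0,0],[0,0,0.7,0,0,0],[0,0,0.6,0,0,0],[0,0,0.5,0,0,0],[0,0,0.4,0,0,0],[0,0,0,0,0,0]]'
python3 -m jog '[[0,0,0,0,0,0],[0,0,0,0,0,0],[0,0,0,0,0,0],[0,0,0,0,0,0],[0,0,0,0,0,0],[0,0,0,0,0,0]]' 0 60
python3 - <<'E'
from h import *
d=grab('scene','sc4');e=grab('wrist','w4')
cv2.imwrite('pics/sc4c.png',np.hstack([cv2.resize(d['color'][180:380,320:500],(400,445)),cv2.resize(e['color'],(400,300))[np.r_[0:300,[299]*145]]])[...,::-1])
o=arm.observe();print(o['position'],o['wrist_force'],o['moment'])
E
```

```text
clock: 9.75
position: [614.9, 87.9, 190.3]
tcp_rot: [[0.718, -0.696, -0.001], [-0.696, -0.718, 0.0], [-0.001, 0.001, -1.0]]
wrist_force: [0.4, -0.0, 1.0]
gripper_width: 0.997
clock: 10.5
position: [615.7, 87.6, 191.5]
tcp_rot: [[0.718, -0.696, 0.001], [-0.696, -0.718, -0.0], [0.001, -0.0, -1.0]]
wrist_force: [1.6, -1.2, 2.2]
gripper_width: 0.202
[615.62533063  87.64639069 191.46304221] [ 2.11818771 -1.90988002  3.12585473] [-0.38809446 -0.31119883  0.04229252]
```

View pics/sc4c.png

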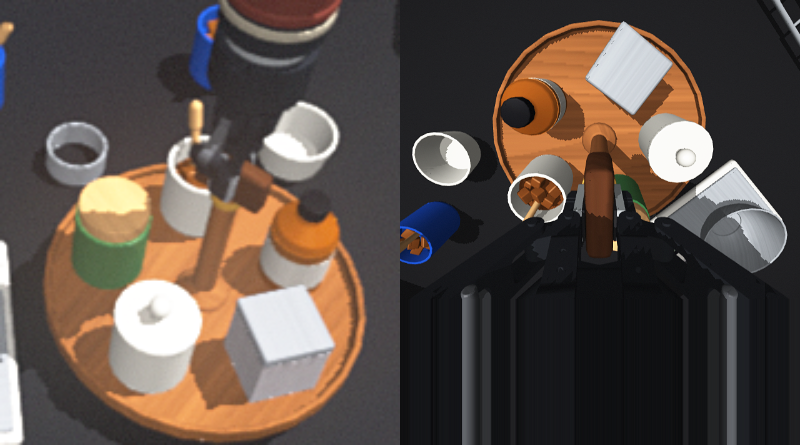

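Gripped: the opening of 0.202 is about 17 mm, and the forces are low. Now turning CCW gently, about 109.4° in all, which is −19.1 units about tool z.

```bash
python3 -m jog '[[0,0,0,0,0,-0.1],[0,0,0,0,0,-0.2],[0,0,0,0,0,-0.3],[0,0,0,0,0,-0.4],[0,0,0,0,0,-0.5],[0,0,0,0,0,-0.5],[0,0,0,0,0,-0.4],[0,0,0,0,0,-0.3],[0,0,0,0,0,-0.2],[0,0,0,0,0,-0.1]]'
python3 - <<'E'
from h import *
d=grab('scene','sc5')
cv2.imwrite('pics/sc5c.png',cv2.resize(d['color'][180:380,320:500],(540,600))[...,::-1])
o=arm.observe();print(o['position'],o['wrist_force'],o['moment'],o['gripper_width'])
E
```

```text
clock: 11.85
position: [616.3, 87.3, 191.6]
tcp_rot: [[0.892, -0.452, 0.002], [-0.452, -0.892, -0.001], [0.002, -0.0, -1.0]]
wrist_force: [6.1, -5.4, 3.5]
gripper_width: 0.202
[616.20241492  87.245155   191.48521027] [ 7.18326477 -5.71840945  4.86638671] [-0.93395693 -1.09786323  0.09446601] 0.19761499888403242
```

View pics/sc5c.png

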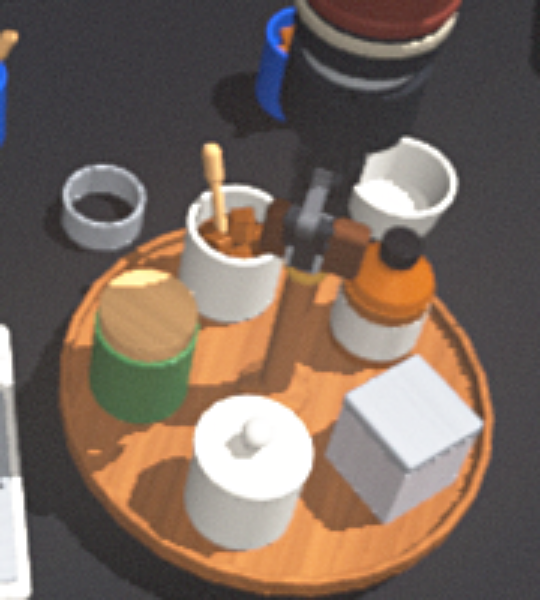

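```bash
python3 -m jog '[[0.05,0,0,0,0,-0.2],[0,0,0,0,0,-0.4],[0,0,0,0,0,-0.6],[0,0,0,0,0,-0.6],[0,0,0,0,0,-0.6],[0,0,0,0,0,-0.6],[0,0,0,0,0,-0.6],[0,0,0,0,0,-0.6],[0,0,0,0,0,-0.4],[0,0,0,0,0,-0.2]]'
python3 - <<'E'
from h import *
d=grab('scene','sc6')
cv2.imwrite('pics/sc6c.png',cv2.resize(d['color'][180:380,320:500],(540,600))[...,::-1])
o=arm.observe();print(o['position'],o['wrist_force'],o['moment'],o['gripper_width'])
E
```

```text
clock: 13.15
position: [617.3, 87.0, 191.5]
tcp_rot: [[1.0, 0.012, 0.002], [0.012, -1.0, -0.0], [0.002, 0.0, -1.0]]
wrist_force: [6.5, -4.2, 3.8]
gripper_width: 0.202
[617.32148983  86.97574468 191.47618074] [ 6.71759282 -4.35559217  4.1974901 ] [-0.65691507 -1.06346406  0.22376416] 0.19807748580872592
```

View pics/sc6c.png

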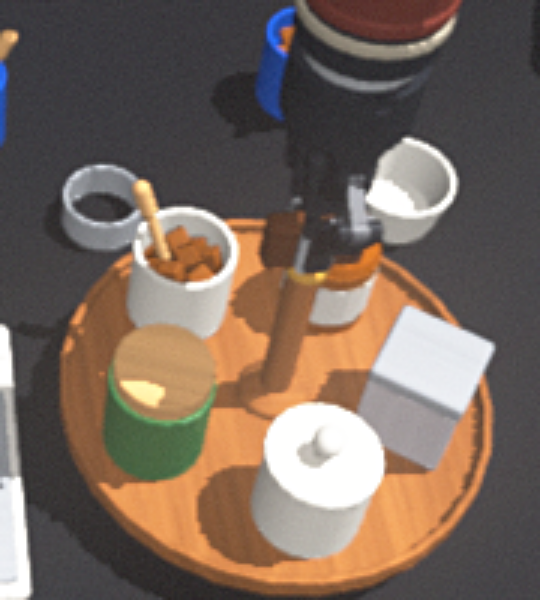

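```bash
python3 -m jog '[[0.04,0.02,0,0,0,-0.2],[0,0,0,0,0,-0.4],[0,0,0,0,0,-0.6],[0,0,0,0,0,-0.8],[0,0,0,0,0,-0.8],[0,0,0,0,0,-0.8],[0,0,0,0,0,-0.8],[0,0,0,0,0,-0.6],[0,0,0,0,0,-0.4],[0,0,0,0,0,-0.2]]'
python3 -m jog '[[0,0,0,0,0,-0.2],[0,0,0,0,0,-0.4],[0,0,0,0,0,-0.6],[0,0,0,0,0,-0.8],[0,0,0,0,0,-0.8],[0,0,0,0,0,-0.8],[0,0,0,0,0,-0.8],[0,0,0,0,0,-0.6],[0,0,0,0,0,-0.5],[0,0,0,0,0,-0.2]]'
python3 -m jog '[[0,0,0,0,0,0],[0,0,0,0,0,0]]'
python3 - <<'E'
from h import *
d=grab('scene','sc7');s=grab('side','s7');grab('wrist','w7')
cv2.imwrite('pics/sc7c.png',cv2.resize(d['color'][200:390,240:490],(790,600))[...,::-1])
o=arm.observe();print(o['position'],o['wrist_force'],o['moment'],o['gripper_width'],o['qvel'].round(2))
E
```

```text
clock: 14.45
position: [618.5, 87.4, 191.5]
tcp_rot: [[0.841, 0.542, 0.003], [0.542, -0.841, 0.001], [0.003, 0.001, -1.0]]
wrist_force: [8.2, 0.9, 3.2]
gripper_width: 0.204
clock: 15.7
position: [619.4, 88.4, 191.5]
tcp_rot: [[0.414, 0.91, 0.005], [0.91, -0.415, 0.003], [0.005, 0.003, -1.0]]
wrist_force: [15.0, 6.5, 0.8]
gripper_width: 0.202
clock: 15.95
position: [619.5, 88.4, 191.5]
tcp_rot: [[0.415, 0.91, 0.005], [0.91, -0.415, 0.003], [0.005, 0.003, -1.0]]
wrist_force: [14.5, 6.5, 1.3]
gripper_width: 0.203
[619.43838211  88.36195321 191.4880739 ] [14.45856344  5.75205865  0.68004917] [ 0.90327294 -2.35333363  0.00601397] 0.20102503667798216 [-0.03  0.02  0.08  0.11 -0.01  0.01]
```

View pics/sc7c.png

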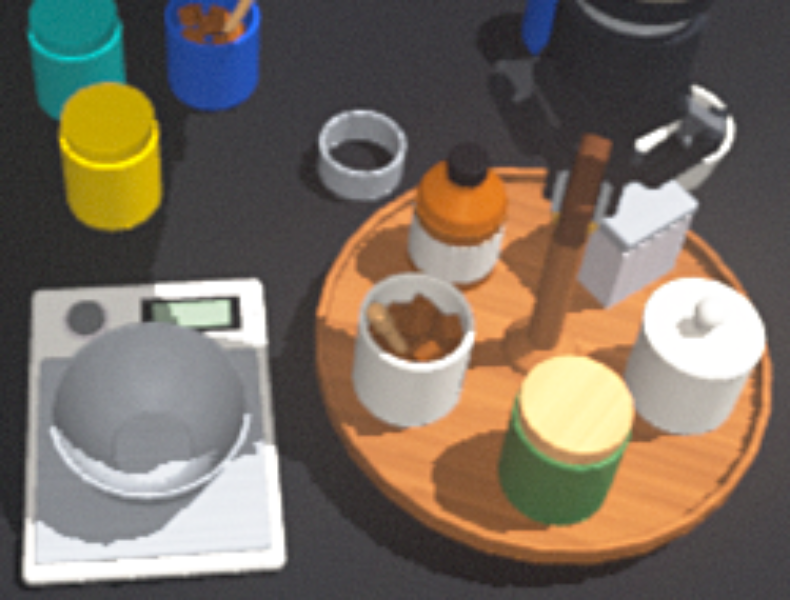

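View pics/s7.png

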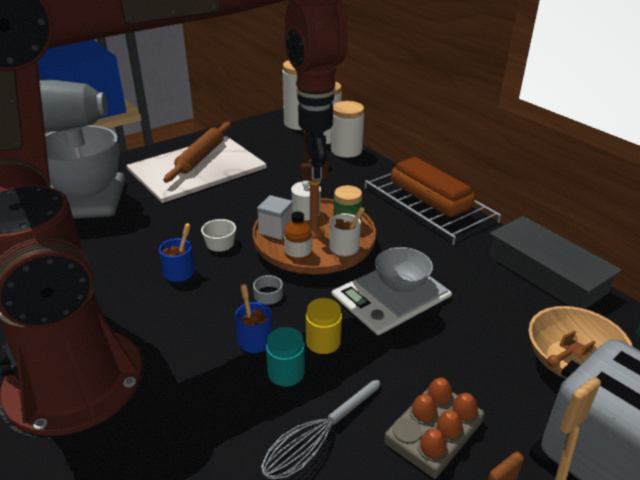

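Run:
```python
from h import *
d=load('sc7');s=load('s7')
a=cv2.resize(s['color'][190:270,290:390],(750,600),interpolation=cv2.INTER_CUBIC);cv2.imwrite('pics/s7c.png',a[...,::-1])
hsv=cv2.cvtColor(d['color'],cv2.COLOR_RGB2HSV)
m=((hsv[...,1]<45)&(hsv[...,2]>140)).astype(np.uint8);m[:280]=0;m[340:]=0;m[:,:348]=0;m[:,395:]=0
c=cv2.convexHull(max(cv2.findContours(m,0,1)[0],key=cv2.contourArea)).reshape(-1,2);c=c[c[:,1]<308]
print(c.min(0),c.max(0))
f=np.array([onz(d,u,v,110)[:2] for u,v in c])
from scipy.optimize import least_squares
r=least_squares(lambda p:np.hypot(*(f-p).T)-36,[640,0],loss='soft_l1');print(r.x)
for p in (r.x,onz(d,240+416/3.16,200+321/3.16,110)[:2],onz(s,344,224,110)[:2]):
  for post,sc in(((615.3,87.3),(666,-171)),((619,88.5),(669,-170))):
    post=np.array(post);u=np.array(sc)-post;u/=np.hypot(*u);q=p-post;print(p.round(1),'along',q@u,'across',u[0]*q[1]-u[1]*q[0])
```

```text
[354 280] [394 298]
[622.26052753   6.71475199]
[622.3   6.7] along 80.41700428152717 across -8.691177265552021
[622.3   6.7] along 80.91616395813551 across -12.330135509156143
[638.9  -1.8] along 91.97450888351187 across 6.006049008447178
[638.9  -1.8] along 92.43313118742076 across 2.3988779884817824
[630.9  -7.5] along 96.02116227827221 across -2.9308760558692537
[630.9  -7.5] along 96.50439206153115 across -6.52686389650853
```

View pics/s7c.png

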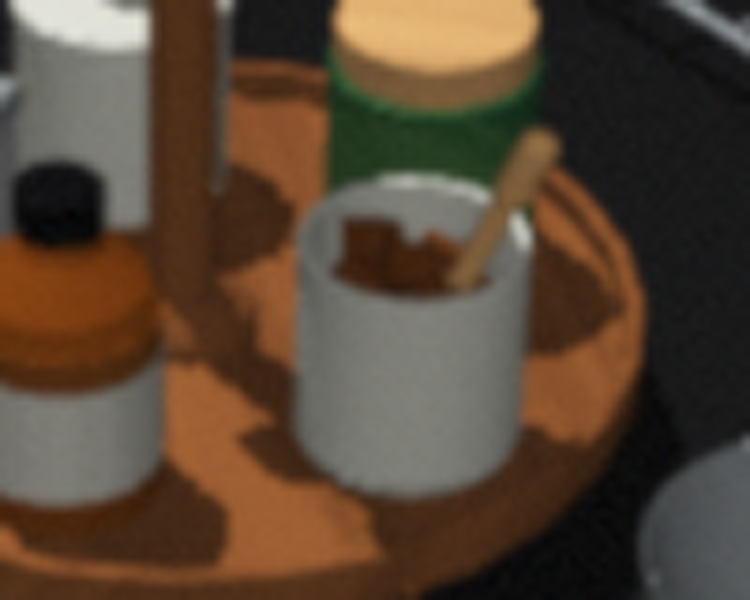

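Run:
```python
from h import *
d=load('sc7');s=load('s7')
P=[onz(s,345.3,221.6,110)[:2],onz(d,371.6,301,110)[:2]]
# triangulate
A=[];
for f,u,v in((s,345.3,221.6),(d,371.6,301)):
    c,r=ray(f,u,v);r/=np.linalg.norm(r);A.append((c,np.eye(3)-np.outer(r,r)))
X=np.linalg.solve(sum(M for _,M in A),sum(M@c for c,M in A));P.append(X[:2]);print(X)
for p in P:
  for post,sc in(((615.3,87.3),(666,-171)),((619,88.5),(669,-170))):
    post=np.array(post);u=np.array(sc)-post;u/=np.hypot(*u);q=p-post;print(p.round(1),'along',(q@u).round(1),'across',(u[0]*q[1]-u[1]*q[0]).round(1))
```

```text
[638.47471975  -2.16671492 110.99961114]
[639.4  -1.4] along 91.7 across 6.6
[639.4  -1.4] along 92.2 across 3.0
[637.6  -1.7] along 91.6 across 4.7
[637.6  -1.7] along 92.1 across 1.1
[638.5  -2.2] along 92.3 across 5.5
[638.5  -2.2] along 92.7 across 1.9
```

View pics/w7.png

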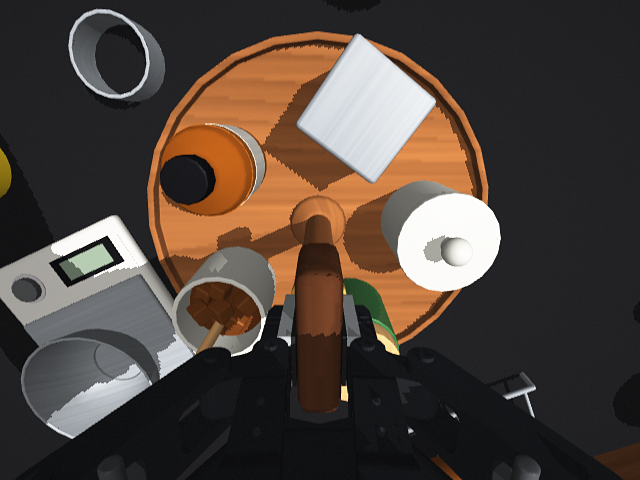

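The crock is in place: two views put it about 92 mm along the line to the scale and 2–6 mm off it (limit 22 mm). All jars are upright and the tare button is up. I'll hold briefly, then hand in.

```bash
python3 -m jog '[[0,0,0,0,0,0],[0,0,0,0,0,0],[0,0,0,0,0,0],[0,0,0,0,0,0]]' && python3 -c "
from plant import arm
print(arm.close_job())"
```

```text
clock: 16.6
position: [619.4, 88.3, 191.5]
tcp_rot: [[0.415, 0.91, 0.005], [0.91, -0.415, 0.003], [0.005, 0.003, -1.0]]
wrist_force: [14.3, 6.5, 0.5]
gripper_width: 0.203
the job is handed in; nothing more can be done
None
```

The tare button was pressed and released, and the sugar crock now stands in front of the scale with the grip still clamped. I handed the job in at about 16.6 s; no verdict is reported.

- **Tare:** the button bottomed out at about 20 mm height, with the force rising to 13.7 N. It stands up in the last pictures.
- **Turn:** I clamped the T-grip at a set 60 N and turned the carousel smoothly about 109° counter-clockwise.
- **Crock position:** triangulating the last scene and side views puts the crock about 92 mm from the post towards the scale. It is 2–6 mm off the line, depending on which estimate of the post and scale centre is used (limit 22 mm).
- **Other things:** all jars look upright, and in the last views the pan, eggs, whisk, ramekin and cutter appear not to have moved; I judged this by eye, without measuring.

**Checks that disagreed:**
- One automatic fit of the crock's rim gave 9–12 mm off the line, because its mask was cut off. I discarded it.
- The cameras put the post 2–4 mm from where the gripper sat. That leaves a steady side force of about 15 N at the wrist, well under the limit of 120 N.

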